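# Hang the tube heater's cover on its hinge pin

## Task

The steel cover of the little tube heater is back from cleaning: lay it down on the heater without dropping it, its two hinge knuckles either side of the knuckle on the heater, and let go. Then push the loose hinge pin in from the front through all three knuckles until its collar sits right up against the cover's front knuckle, and let go, leaving the cover lying closed. The heater's knuckle is on an adjustable leaf and may be a few millimetres off, so feel for its hole and never force the pin (no more than about 20 N), and do not disturb the other things on the bench.

Things in the scene. Friction and masses are not known exactly. Their poses are not given: they have to be found in the camera images.
- heater: Tube heater fixed to the bench: white box, grey top frame, x -50 to +50 mm, y -58 to +96 mm, flat rim 62 mm above the bench round a sunk block with nine wells. Origin on the bench under the block's middle; x points to the rear, away from the front panel with display and knob; z up. Its hinge runs along x above the left (+y) rim.
- heater_hinge (a point): NOMINAL middle of the heater's knuckle, a barrel 18 mm across, 28 mm long (x -14 to +14), plain 10.4 mm hole along the heater's x; 58 mm to +y of the heater's origin, 75 mm up. The steel leaf that carries it is screwed down through slots: the real hole lies up to 7 mm to either side (y) of this point, unmeasured. Height, x and direction are right. It stays put; over 30 N from the pin would bend it.
- cover_handle (a point): Middle of the black bar handle (74 mm along x, 14 wide, 14 high, 18 mm free under it) on the loose 0.2 kg steel cover; 31 mm above the cover's underside. Axes of the cover: x along the hinge, to the rear when fitted; z up. Plate x -46 to +46, y -50 to +40, 6 mm thick; starts flat on the bench. Fitted, it lies on the rim with this point over the heater's origin, 93 mm up, axes alike.
- cover_knuckle (a point): Centre of the front end of the cover's front knuckle, where the pin goes in: 44 mm before (-x), 58 mm left (+y) and 18 mm below the handle's middle. Two barrels 18 mm across along x, holes countersunk to 15 mm in front: one 0 to 28 mm behind this point, 10.4 mm hole; one 60 to 88, 11.6 mm hole; the heater's knuckle fits between, 2 mm free each end. Nothing else locates the cover: the pin drags it.
- pin_tab (a point): Middle of the dark flat steel tab of the loose hinge pin (0.12 kg): tab 42 mm along x, 14 mm thick (y, grasp across it), 24 mm high (z). x is the pin's axis, to its nose: collar 16 mm across from 21 to 27 mm ahead of this point, 8.5 mm shaft from 27 to 123 mm, its nose blunt (edge only just broken). Starts on the bench, axis level, 12 mm up. Home, this point is 27 mm before the cover_knuckle point, tab clear of the heater.
- petri_dish: bystander: round clear dish, 55 mm across, 12 mm high, right of the work; origin at its underside
- control_vial: bystander: small glass vial with screw cap, 24 mm across, 52 mm high, left of the work; origin at its underside
- timer: bystander: white lab timer, 58 x 62 x 20 mm, left of the work; origin at its underside

How it is judged:
On the way:
1. the cover lies flat on the heater, its knuckles either side of the heater's, let go (x of cover_handle in the frame of heater between -0.0045 and 0.0045 m and y of cover_handle in the frame of heater between -0.0105 and 0.0105 m and z of cover_handle in the frame of heater between 0.091 and 0.095 m and angle between cover_handle's own z axis and vertical below 0.03 rad and contact force between the fingers and cover below 0.3 N), for 0.2 s.
At the end, for the whole second after the job is handed in: The cover lies flat on the rim (2 mm, 2 degrees), its knuckles astride the heater's (within 4.5 mm along and 10.5 mm across the hinge of its nominal place); the pin is through all three knuckles (4 mm, 4.5 degrees), its collar within 2.5 mm of the cover's front knuckle; all at rest (x of pin_tab in the frame of cover_handle between -0.0735 and -0.0695 m and y of pin_tab in the frame of cover_handle between 0.054 and 0.062 m and z of pin_tab in the frame of cover_handle between -0.022 and -0.014 m and angle between the x axis of pin_tab and the x axis of cover_handle, either way round below 0.08 rad and x of cover_handle in the frame of heater between -0.0045 and 0.0045 m and y of cover_handle in the frame of heater between -0.0105 and 0.0105 m and z of cover_handle in the frame of heater between 0.091 and 0.095 m and angle between cover_handle's own z axis and vertical below 0.03 rad and linear speed of each of hinge_pin, cover below 0.01 m/s); the robot touches nothing.
It fails at once if the pin is forced: more than 30 N against the heater or its hinge leaf (contact force between hinge_pin and heater above 30 N).
It fails at once if the pin is forced: more than 30 N against the cover (contact force between hinge_pin and cover above 30 N).
It fails at once if the cover is dropped or pressed hard on the heater (more than 80 N) (contact force between cover and heater above 80 N).
It fails at once if a bystander is moved by more than 20 mm (distance of any of petri_dish, control_vial, timer from where it was at the start of the episode above 0.02 m).
It also fails if it takes over 72 s, if anything falls off the work surface, if the arm or the gripper's body presses on something with over 40 N, if the wrist force passes 120 N, or if a joint passes its speed limit or range.

## Robot

A 6-joint arm with a two-finger parallel gripper is mounted at the origin on a cart in front of the work surface, level with it; the furniture and walls round the work are solid. World frame = base frame: x ahead of the robot, y to its left, z up, the work surface at z = 0. Lengths are in m, angles in rad, forces in N, time in s.
With the tool pointing down it reaches from about 0.35 to 0.775 m from the base axis. Payload 7.3 kg.
Tool frame: the origin (TCP) lies on the mounting face of the last link; the fingertips stand 178 mm ahead of it and the grasp point (between the pads) lies 159 mm ahead of it (robot.tcp_to_tips is the distance from the TCP to the fingertips, in m); z points along the fingers, y is the direction in which the jaws open and shut (so a half turn about z gives the same grasp; the last joint's range is limited). The gripper opens to 92 mm and grips with 3 to 60 N. Pads are 19 mm wide; open, the fingers measure 130 mm over their backs; the gripper's body (75 mm by 190 mm) begins 47 mm behind the grasp point.
Start: joints at [1.059, 0.342, 1.524, -0, 1.275, -0.146], TCP at [0.188, 0.49, 0.405] pointing down, gripper open.
Joint ranges: [-2.53, 2.53], [-0.77, 2.02], [0.04, 2.7], [-1, 4.14], [0.28, 2.66], [-3.11, 3.11]. Speed limits (rad/s): [2.57, 2.57, 3.14, 3.14, 3.14, 3.14].

## Interface

Orientations are given as [roll, pitch, yaw] about the fixed x, y, z axes, in that order (R = Rz(yaw) Ry(pitch) Rx(roll)).
In Python, from cell import robot, viewer gives the robot as it stands.
- The arm moves only by the shell command python3 -m creep 'ROWS' [OPENING] [FORCE]. ROWS is JSON, a list that holds one entry, the list of rows, each a list of 6 numbers: the shift along the world's x, y, z in mm, then the turn, a rotation vector about the world's x, y, z in degrees. A call has 1 to 5 rows; each row shifts and turns the pose as measured when the row begins; what a row does not reach is not made up. A row lasts 1/12 s, in which the tool goes at most 41.7 mm and 7.16 degrees, less where a joint would pass 70% of its speed; a pose out of reach is approached as far as the arm can. A call with a gripper value outside its range is refused whole. OPENING is the closure, from -1 (fully open) to 1 (shut), set as the call begins (- or left out, the last holds). The fingers move at their own pace and stop on an object; FORCE is the grip in N (left out, the last holds). Time passes only in rows, so rows that do not move let the fingers close. It gives the time, the measured TCP pose, the force and the opening at its end, in the units of the state.
- robot.observe(): the state, without advancing time (a new reading comes with each control period).
- viewer.read_camera(name): name is "scene" or "top"; returns the picture (480x640x3 uint8, blue, green, red); there is no depth.
- viewer.camera_model(name): a dict with "fx", "fy", "cx", "cy" (pixels), "pose" (4x4, takes a point from camera to world coordinates). Camera axes: x right, y up, looking along -z (the intrinsics and any distortion apply to the point x, -y, -z); pixel columns grow to the right and rows downward; lengths in m; the calibration is good to about 2 mm. A picture is of the moment at which its call begins. camera_model takes no time and is no camera call.
- robot.hand_in(): hands the job in, once; it reports no verdict.
The state is a dict: "time": time; "qpos": joint angles; "qvel": joint speeds; "joint_efforts": joint torques, N m; "tool_pos": TCP position; "tool_rot": TCP orientation; "contact_force": force on the tool from outside, world axes, zero at the start; "torque": the same for the moment, N m; "opening": finger opening in m.
Only numpy, scipy, OpenCV 4.12 (cv2) and the standard library are available. Lean on these libraries where they do the work, as an engineer would, in place of code of your own. Each camera call takes 0.05 s, during which the arm holds its last target. There are 200 camera calls.

## Working session

There is one attempt and no reset: what is moved stays moved. The work goes in short steps, Python scripts to look and compute and a shell command to move; the robot and the scene stay as the last step left them, time stands still between calls to the robot, and variables do not carry over. Pictures are saved under pics/ and viewed, about 8 in all and at most 12, crops included, and the job is handed in when it is done.

```bash
mkdir -p pics; ls; python3 - <<'E'
from cell import robot, viewer
import cv2, json, numpy as np
for n in("scene","top"):
    cv2.imwrite(f"pics/{n}0.png",viewer.read_camera(n)); m=viewer.camera_model(n); print(n,{k:(np.round(v,4).tolist()) for k,v in m.items()})
s=robot.observe(); print(s["time"],s["tool_pos"],s["tool_rot"],s["contact_force"],s["opening"])
E
```

```text
pics
scene {'fx': 511.9953, 'fy': 511.9953, 'cx': 318.7882, 'cy': 225.6949, 'pose': [[-0.5902, 0.3263, -0.7383, -0.361], [-0.8072, -0.2455, 0.5368, 0.8471], [-0.0061, 0.9128, 0.4083, 0.5642], [0.0, 0.0, 0.0, 1.0]]}
top {'fx': 533.6974, 'fy': 533.6974, 'cx': 314.9926, 'cy': 243.8373, 'pose': [[0.018, 0.9874, -0.1574, 0.3521], [-0.9997, 0.0204, 0.0139, 0.2269], [0.0169, 0.1571, 0.9874, 1.2795], [0.0, 0.0, 0.0, 1.0]]}
0.1 [0.18773029 0.49018748 0.40415129] [-3.14034392e+00 -1.74555646e-04  2.77575634e+00] [-0.1022655  -0.04038662 -0.76469931] 0.09165575069451512
```

View pics/scene0.png

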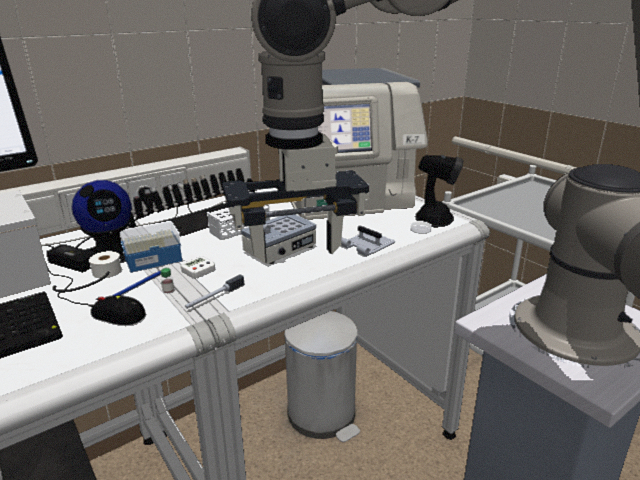

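View pics/top0.png

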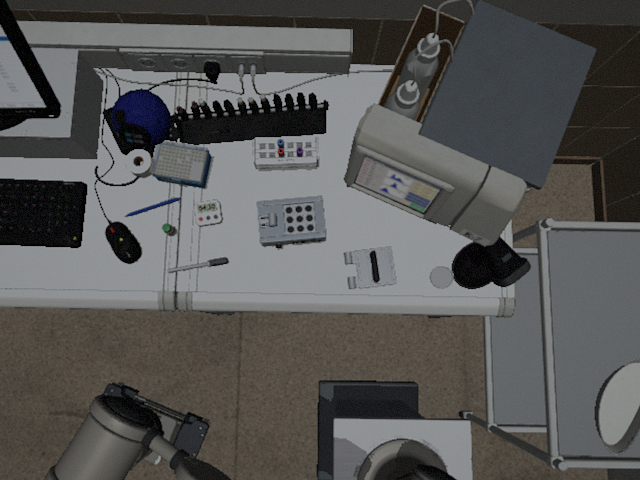

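```bash
python3 - <<'E'
import cv2, numpy as np
t=cv2.imread("pics/top0.png")
a=cv2.resize(t[190:295,245:405],None,fx=5,fy=5,interpolation=cv2.INTER_CUBIC)
cv2.imwrite("pics/c1.png",cv2.convertScaleAbs(a,alpha=1.2))
s=cv2.imread("pics/scene0.png")
b=cv2.resize(t[245:285,160:240],None,fx=5,fy=5,interpolation=cv2.INTER_CUBIC)
c=cv2.resize(s[205:315,170:405],None,fx=3.4,fy=3.4,interpolation=cv2.INTER_CUBIC)
o=np.zeros((200+c.shape[0],c.shape[1],3),np.uint8);o[:200,:400]=b;o[200:]=c
cv2.imwrite("pics/c2.png",o);print(o.shape)
E
```

```text
(574, 799, 3)
```

View pics/c1.png

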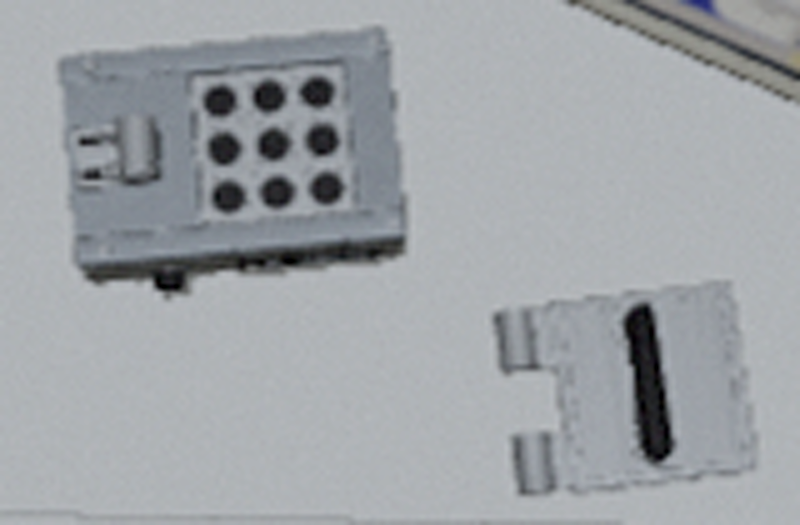

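View pics/c2.png

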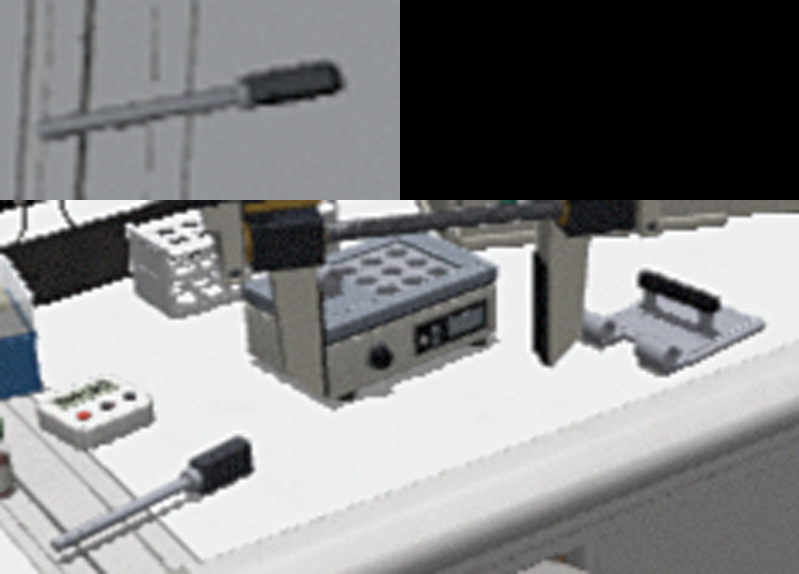

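```bash
cat > h.py <<'E'
from cell import robot, viewer
import cv2, numpy as np
def ray(n,u,v,z):
    m=viewer.camera_model(n);P=np.array(m["pose"])
    d=P[:3,:3]@np.array([(u-m["cx"])/m["fx"],-(v-m["cy"])/m["fy"],-1.]);o=P[:3,3]
    return (o+d*(z-o[2])/d[2])
def proj(n,p):
    m=viewer.camera_model(n);P=np.array(m["pose"]);c=P[:3,:3].T@(np.array(p)-P[:3,3])
    return np.array([m["cx"]+m["fx"]*c[0]/-c[2],m["cy"]-m["fy"]*c[1]/-c[2]])
def blobs(g,roi,thr,amin,amax):
    x0,y0,x1,y1=roi;s=4
    a=cv2.resize(g[y0:y1,x0:x1],None,fx=s,fy=s,interpolation=cv2.INTER_CUBIC)
    cs,_=cv2.findContours((a<thr).astype(np.uint8),cv2.RETR_LIST,cv2.CHAIN_APPROX_NONE);o=[]
    for c in cs:
        A=cv2.contourArea(c)/s/s
        if amin<A<amax:
            f=lambda p:(np.array(p)+.5)/s-.5+[x0,y0]
            M=cv2.moments(c);r=cv2.minAreaRect(c)
            o.append((A,f([M["m10"]/M["m00"],M["m01"]/M["m00"]]),f(r[0]),f(cv2.boxPoints(r))))
    return o
E
python3 - <<'E'
from h import *
np.set_printoptions(precision=4,suppress=True)
t=cv2.imread("pics/top0.png");g=cv2.cvtColor(t,cv2.COLOR_BGR2GRAY)
w=blobs(g,(283,202,318,236),75,15,60)
W=np.array([b[1] for b in w]);print(len(w),[round(b[0]) for b in w])
for z in(.05,.055,.062): 
    Q=np.array([ray("top",*p,z)[:2] for p in W]); print("wells c",Q.mean(0))
print(Q-Q.mean(0))
h=blobs(g,(360,240,400,290),70,100,400)
for b in h: 
    print("handle",b[0],b[1],ray("top",*b[1],.034)); print(np.array([ray("top",*p,.038)[:2] for p in b[3]]))
h=blobs(g,(205,252,240,275),90,40,400)
for b in h: print("tab",b[0],b[1],ray("top",*b[1],.016)); print(np.array([ray("top",*p,.02)[:2] for p in b[3]]))
print("pin nose",ray("top",160+40/5,245+131/5,.012),"collar",ray("top",160+245/5,245+93/5,.012))
c=lambda x,y,z:ray("top",245+x/5-.4,190+y/5-.4,z)
print("rim corners",*[c(x,y,.062)[:2] for x,y in((62,60),(382,32),(404,228),(78,262))])
print("H knuckle ends", *[c(x,y,.084)[:2] for x,y in((120,120),(153,117),(159,180),(124,183))])
print("cover kn front", *[c(x,y,.022)[:2] for x,y in((514,435),(548,431),(553,492),(520,495))])
print("cover kn rear", *[c(x,y,.022)[:2] for x,y in((494,313),(530,308),(537,368),(500,372))])
print("plate", *[c(x,y,.006)[:2] for x,y in((550,302),(730,283),(755,466),(573,490))])
E
```

```text
9 [28, 28, 28, 29, 28, 29, 28, 29, 28]
wells c [0.6078 0.2478]
wells c [0.6067 0.2478]
wells c [0.6053 0.2476]
[[-0.0253  0.0202]
 [-0.0227 -0.0024]
 [-0.0202 -0.0252]
 [-0.0025  0.0227]
 [ 0.     -0.0002]
 [ 0.0025 -0.0228]
 [ 0.0201  0.0253]
 [ 0.0227  0.0024]
 [ 0.0253 -0.02  ]]
handle 174.875 [374.2469 266.4367] [0.4997 0.069  0.034 ]
[[0.5354 0.0833]
 [0.538  0.0679]
 [0.464  0.0568]
 [0.4614 0.0721]]
tab 120.6875 [218.1525 261.5027] [0.5063 0.4386 0.016 ]
[[0.5098 0.4636]
 [0.5184 0.4167]
 [0.5018 0.4133]
 [0.4933 0.4602]]
pin nose [0.4812 0.5569 0.012 ] collar [0.5013 0.4608 0.012 ]
rim corners [0.6433 0.347 ] [0.66   0.1977] [0.567 0.186] [0.5479 0.3363]
H knuckle ends [0.6105 0.3174] [0.6122 0.3023] [0.583  0.2987] [0.5812 0.3146]
cover kn front [0.4757 0.1311] [0.4779 0.115 ] [0.4491 0.1125] [0.4474 0.1281]
cover kn rear [0.5338 0.1412] [0.5366 0.124 ] [0.5078 0.1205] [0.5056 0.138 ]
plate [0.542 0.113] [0.5531 0.0258] [0.4647 0.0142] [0.4515 0.1015]
```

```bash
python3 -m creep '[[[24,-32,-8,0,0,2.25],[24,-32,-8,0,0,2.25],[24,-32,-8,0,0,2.25],[24,-32,-8,0,0,2.25],[24,-32,-8,0,0,2.25]]]' -0.09 30
python3 -m creep '[[[24,-32,-8,0,0,2.25],[24,-32,-8,0,0,2.25],[24,-32,-8,0,0,2.25],[24,-32,-8,0,0,2.25],[24,-32,-8,0,0,2.25]]]'
python3 -m creep '[[[24,-32,-8,0,0,2.25],[24,-32,-8,0,0,2.25],[24,-32,-8,0,0,2.25],[0,0,0,0,0,0],[0,0,0,0,0,0]]]'
```

```text
time: 0.52
tool_pos: [0.3058, 0.3296, 0.3625]
tool_rot: [3.139, -0.002, 2.993]
contact_force: [-0.5, 0.3, 0.4]
opening: 0.0633
time: 0.93
tool_pos: [0.4262, 0.1642, 0.321]
tool_rot: [3.139, -0.003, -3.082]
contact_force: [-0.5, 0.4, -0.3]
opening: 0.0503
time: 1.35
tool_pos: [0.5017, 0.0586, 0.2935]
tool_rot: [3.14, -0.006, -2.965]
contact_force: [0.9, 0.6, 0.1]
opening: 0.0501
```

```bash
python3 - <<'E'
from h import *
np.set_printoptions(precision=4,suppress=True)
t=cv2.imread("pics/top0.png");g=cv2.cvtColor(t,cv2.COLOR_BGR2GRAY)
def pca(roi,thr):
    x0,y0,x1,y1=roi;w=np.clip(thr-g[y0:y1,x0:x1].astype(float),0,50)
    yy,xx=np.mgrid[y0:y1,x0:x1];c=np.array([(w*xx).sum(),(w*yy).sum()])/w.sum()
    d=np.stack([xx-c[0],yy-c[1]]);C=np.einsum('iab,jab,ab->ij',d,d,w)/w.sum();e=np.linalg.eigh(C)[1][:,1]
    return c,e
for n,roi,thr,z in(("handle",(362,242,390,288),90,.034),("tab",(207,254,232,272),95,.016)):
    c,e=pca(roi,thr);a,b=ray("top",*(c-10*e),z),ray("top",*(c+10*e),z);d=b-a
    print(n,c,ray("top",*c,z),np.degrees(np.arctan2(d[1],d[0])))
E
```

```text
handle [374.2269 266.4149] [0.4998 0.0691 0.034 ] -172.52990507512575
tab [218.4069 261.5914] [0.5061 0.438  0.016 ] 100.78868079205978
```

```bash
python3 -m creep '[[[-2,10.5,-10,0,0.3,-2.4],[0,0,-25,0,0,0],[0,0,-25,0,0,0],[0,0,-20,0,0,0],[0,0,0,0,0,0]]]'

```

```text
time: 1.77
tool_pos: [0.4979, 0.0721, 0.2123]
tool_rot: [3.139, -0.008, -3.011]
contact_force: [-1.2, 0.6, 0.4]
opening: 0.0502
```

```bash
python3 -m creep '[[[1.8,-3,-10,0.1,-0.4,0],[0,0,-8,0,0,0],[0,0,-4,0,0,0],[0,0,0,0,0,0]]]'

```

```text
time: 2.1
tool_pos: [0.4985, 0.0724, 0.1914]
tool_rot: [3.138, -0.002, -3.008]
contact_force: [-0.7, -0.1, 0.5]
opening: 0.0501
```

```bash
python3 -m creep '[[[1.2,-3.3,-1.5,0,0,0],[0,0,0,0,0,0]]]'
python3 -m creep '[[[0,0,0,0,0,0],[0,0,0,0,0,0],[0,0,0,0,0,0],[0,0,0,0,0,0],[0,0,0,0,0,0]]]' 1 30
```

```text
time: 2.27
tool_pos: [0.5, 0.0695, 0.1912]
tool_rot: [3.138, -0.001, -3.006]
contact_force: [0.1, 0.3, -0.9]
opening: 0.0501
time: 2.68
tool_pos: [0.5006, 0.0693, 0.1932]
tool_rot: [3.139, 0.003, -3.007]
contact_force: [0.2, -0.4, 0.5]
opening: 0.0214
```

```bash
python3 -m creep '[[[0,0,-2.5,0,0,0],[0,0,-0.5,0,0,0],[0,0,0,0,0,0],[0,0,0,0,0,0]]]'
python3 -m creep '[[[0,0,10,0,0,0],[0,0,20,0,0,0],[0,0,20,0,0,0],[0,0,20,0,0,0],[0,0,20,0,0,0]]]'
```

```text
time: 3.02
tool_pos: [0.5008, 0.0692, 0.1909]
tool_rot: [3.139, 0.004, -3.007]
contact_force: [-0.1, -0.6, 1.4]
opening: 0.0139
time: 3.43
tool_pos: [0.498, 0.0692, 0.28]
tool_rot: [3.137, -0.011, -3.007]
contact_force: [0.6, 0.5, -2.6]
opening: 0.014
```

```bash
python3 -m creep '[[[0,0,25,0,-0.3,0],[15,25,15,0,-0.3,0],[20,33,0,0,0,-0.4],[20,33,0,0,0,-0.4],[20,33,0,0,0,-0.4]]]'
python3 -m creep '[[[18,30,0,0,0,-0.4],[10,17,0,0,0,0],[5,9,0,0,0,0],[0,0,0,0,0,0],[0,0,0,0,0,0]]]'
```

```text
time: 3.85
tool_pos: [0.5721, 0.1918, 0.33]
tool_rot: [3.14, 0.003, -3.038]
contact_force: [1.3, -0.8, -2.0]
opening: 0.0136
time: 4.27
tool_pos: [0.6068, 0.2577, 0.3299]
tool_rot: [3.139, 0.003, -3.039]
contact_force: [-0.6, -1.2, -3.4]
opening: 0.014
```

```bash
python3 -m creep '[[[0,-4,-15,0,0,0],[0,-2,-15,0,0,0],[0,0,-12,0,0,0],[0,0,-6,0,0,0],[0,0,0,0,0,0]]]'
python3 -m creep '[[[0,0,0,0,0,0],[0,0,0,0,0,0]]]'
python3 - <<'E'
from h import *
cv2.imwrite("pics/s1.png",viewer.read_camera("scene"));t=viewer.read_camera("top");cv2.imwrite("pics/t1.png",t)
s=cv2.imread("pics/s1.png")
cv2.imwrite("pics/c3.png",np.hstack([cv2.resize(s[190:280,230:330],None,fx=4,fy=4,interpolation=cv2.INTER_CUBIC),cv2.resize(t[180:270,245:345],None,fx=4,fy=4,interpolation=cv2.INTER_CUBIC)]))
E
```

```text
time: 4.68
tool_pos: [0.6046, 0.2475, 0.2814]
tool_rot: [3.14, -0.0, -3.042]
contact_force: [0.3, 0.6, -2.0]
opening: 0.0141
time: 4.85
tool_pos: [0.6044, 0.2463, 0.282]
tool_rot: [3.141, -0.001, -3.043]
contact_force: [-0.4, -0.5, -1.0]
opening: 0.0136
```

View pics/c3.png

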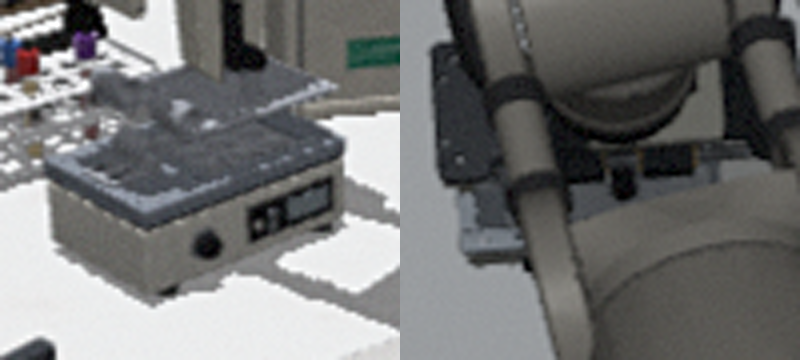

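```bash
python3 -m creep '[[[2.6,5,-2,0,0,0.4],[0,0,0,0,0,0]]]'
python3 -m creep '[[[0.3,0.3,-2,0,0,0],[0,0,0,0,0,0]]]'
```

```text
time: 5.12
tool_pos: [0.6076, 0.2519, 0.2818]
tool_rot: [3.14, 0.003, -3.035]
contact_force: [-1.0, -0.0, -1.6]
opening: 0.0135
time: 5.28
tool_pos: [0.6082, 0.2528, 0.2802]
tool_rot: [3.14, 0.004, -3.035]
contact_force: [0.2, -0.0, -1.8]
opening: 0.0135
```

```bash
python3 -m creep '[[[-1.2,-1.3,-4,0,0,0],[0,0,-4,0,0,0],[0,0,-3,0,0,0]]]'

```

```text
time: 5.53
tool_pos: [0.607, 0.2517, 0.269]
tool_rot: [3.139, 0.005, -3.034]
contact_force: [-0.1, -0.3, -2.6]
opening: 0.0138
```

```bash
python3 -m creep '[[[0,-0.2,-3,0,0.3,0],[0,0,-3,0,0,0],[0,0,-2,0,0,0]]]'
python3 -m creep '[[[0,0,-2,0,0,0],[0,0,-2,0,0,0]]]'
```

```text
time: 5.78
tool_pos: [0.6067, 0.2513, 0.2592]
tool_rot: [3.139, -0.002, -3.034]
contact_force: [-1.1, -0.7, -3.5]
opening: 0.0137
time: 5.95
tool_pos: [0.6067, 0.2512, 0.2544]
tool_rot: [3.139, -0.003, -3.034]
contact_force: [0.9, -0.5, -2.3]
opening: 0.0137
```

```bash
python3 -m creep '[[[0,0,-1.2,0,0,0],[0,0,-0.5,0,0,0]]]'
python3 -m creep '[[[0,0,-0.8,0,0,0]]]'
```

```text
time: 6.12
tool_pos: [0.6066, 0.2512, 0.2529]
tool_rot: [3.139, -0.003, -3.034]
contact_force: [-3.8, -1.5, 6.7]
opening: 0.0137
time: 6.2
tool_pos: [0.6065, 0.2512, 0.253]
tool_rot: [3.139, -0.003, -3.034]
contact_force: [-4.0, -1.1, 5.7]
opening: 0.014
```

```bash
python3 -m creep '[[[0,0,0,0,0,0],[0,0,0,0,0,0],[0,0,0,0,0,0],[0,0,0,0,0,0]]]' 0.15
python3 -m creep '[[[0,0,15,0,0,0],[0,0,20,0,0,0],[0,0,30,0,0,0],[0,0,30,0,0,0],[0,0,0,0,0,0]]]'
```

```text
time: 6.53
tool_pos: [0.6071, 0.2514, 0.254]
tool_rot: [3.139, 0.001, -3.034]
contact_force: [0.2, -0.6, -0.4]
opening: 0.0353
time: 6.95
tool_pos: [0.6066, 0.2512, 0.3495]
tool_rot: [3.139, -0.004, -3.035]
contact_force: [1.3, 0.6, 0.4]
opening: 0.0392
```

```bash
for i in 1; do :; done
python3 -m creep '[[[-8.4,15.6,0,0,0,-7.1],[-8.4,15.6,0,0,0,-7.1],[-8.4,15.6,0,0,0,-7.1],[-8.4,15.6,0,0,0,-7.1],[-8.4,15.6,-10,0,0,-7.1]]]' 0.05
python3 -m creep '[[[-8.4,15.6,-10,0,0,-7.1],[-8.4,15.6,-10,0,0,-7.1],[-8.4,15.6,-10,0,0,-7.1],[-8.4,15.6,-10,0,0,-7.1],[-8.4,15.6,-10,0,0,-7.1]]]'
python3 -m creep '[[[-8.4,15.6,-10,0,0,-7.1],[-8.4,15.6,-10,0,0,-7.1],[0,0,0,0,0,0],[0,0,0,0,0,0]]]'
python3 - <<'E'
from h import *
t=viewer.read_camera("top");cv2.imwrite("pics/t2.png",t)
cv2.imwrite("pics/c4.png",cv2.convertScaleAbs(cv2.resize(t[190:250,245:345],None,fx=8,fy=8,interpolation=cv2.INTER_CUBIC),alpha=1.2))
E
```

```text
time: 7.37
tool_pos: [0.566, 0.3282, 0.3436]
tool_rot: [3.134, 0.005, 2.618]
contact_force: [1.1, 0.5, -0.4]
opening: 0.0437
time: 7.78
tool_pos: [0.522, 0.4099, 0.2911]
tool_rot: [3.131, 0.006, 1.994]
contact_force: [0.6, 0.1, 0.4]
opening: 0.0439
time: 8.12
tool_pos: [0.5015, 0.4454, 0.2659]
tool_rot: [3.135, 0.007, 1.744]
contact_force: [0.4, 0.5, 0.4]
opening: 0.0436
```

View pics/c4.png

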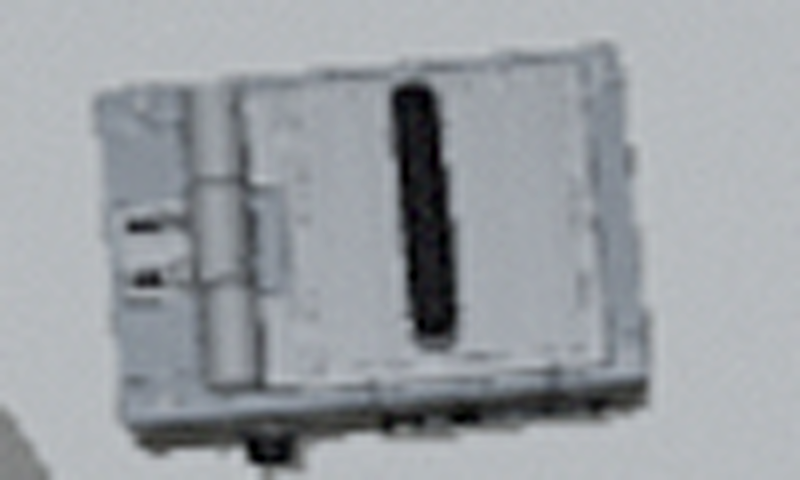

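```bash
python3 - <<'E'
from h import *
np.set_printoptions(precision=2,suppress=True)
t=cv2.imread("pics/t2.png");g=cv2.cvtColor(t,cv2.COLOR_BGR2GRAY).astype(np.float32)
# straighten: sample across hinge; along = heater x from center, z .084
c,s=np.cos(.1065),np.sin(.1065);o=np.array([.6064,.2478])
al=np.arange(-46,47,4.);ac=np.arange(44,82,1.)
for a in al:
    P=np.array([proj("top",[o[0]+(c*a-s*b)/1e3,o[1]+(s*a+c*b)/1e3,.08]) for b in ac]).astype(np.float32)
    v=cv2.remap(g,P[:,0][None],P[:,1][None],cv2.INTER_CUBIC)[0]
    print(int(a),v.astype(int))
h=[b for b in blobs(g.astype(np.uint8),(283,190,310,240),70,100,400)]
for b in h:
    q=ray("top",*b[1],.096)[:2]-o;print("handle in heater",q@[c,s]*1e3,q@[-s,c]*1e3)
E
```

```text
-46 [112 108 105 105 105 106  99  92  79  65  56  60  68  73  74  75  75  76
  76  76  77  78  83  87  94 102 110 116 119 121 120 118 115 114 117 122
 126 128]
-42 [139 141 140 141 146 150 144 134 112  87  73  80  96 107 113 120 123 125
 125 124 122 119 113 106 100  96  97 101 107 112 113 114 114 115 116 117
 118 119]
-38 [140 141 140 140 144 143 135 121  97  77  72  86 103 112 118 126 131 134
 134 131 127 120 111 103  96  94  96 103 111 115 117 117 115 115 117 120
 123 125]
-34 [138 137 138 141 145 141 131 112  87  69  72  91 107 114 122 128 132 135
 134 131 128 119 109  99  92  90  95 104 113 118 122 122 120 118 118 119
 121 121]
-30 [140 138 138 142 145 139 128 106  81  67  76  96 108 113 121 128 133 135
 134 130 124 116 109  98  86  80  84  95 108 119 125 122 119 120 121 121
 121 120]
-26 [130 133 138 142 142 139 132 118 103  92  89  93 101 112 122 128 133 132
 130 128 124 117 109  99  90  89  95 104 112 117 121 120 120 119 119 121
 122 122]
-22 [130 134 136 137 137 139 135 125 114 100  92  93 104 116 124 129 133 133
 131 128 122 117 108  95  85  86  96 108 117 123 123 120 120 12
[... 2077 characters left out ...]

 118 119]
34 [129 132 135 137 138 140 138 128 116 100  86  83  91 104 117 124 130 132
 130 128 122 117 111 101  92  87  87  92 101 110 116 115 112 108 103 101
 102 105]
38 [128 130 131 131 132 135 133 126 116 100  86  84  96 110 117 120 126 128
 129 128 123 118 110  97  88  86  93 103 111 117 119 118 114 110 109 111
 115 119]
42 [110 110 109 107 109 112 111 106 101  97  96  99 106 114 118 123 127 130
 131 129 124 119 110 101  93  89  91  98 105 111 110 108 107 107 108 112
 117 122]
46 [144 143 143 143 144 143 141 138 137 138 140 140 139 141 144 148 151 154
 154 153 153 153 153 151 151 150 149 148 148 147 146 145 142 139 138 139
 142 145]
handle in heater -2.465281337985201 3.078108918171297
```

```bash

python3 -m creep '[[[4.6,-7.4,-10,0.3,0.4,1.2],[0,0,-20,0,0,0],[0,0,-15,0,0,0],[0,0,0,0,0,0]]]'
python3 -m creep '[[[0,0,0,0,0,0],[0,0,0,0,0,0]]]'
```

```text
time: 8.5
tool_pos: [0.509, 0.4352, 0.2229]
tool_rot: [3.135, -0.002, 1.773]
contact_force: [-0.3, 0.9, -0.2]
opening: 0.0437
time: 8.67
tool_pos: [0.5103, 0.4338, 0.2241]
tool_rot: [3.134, -0.002, 1.774]
contact_force: [0.6, 0.1, -0.1]
opening: 0.0437
```

```bash

python3 -m creep '[[[-3.8,4,-12,-0.2,0.4,-0.2],[0,0,-12,0,0,0],[0,0,-8,0,0,0],[0,0,0,0,0,0]]]'
python3 -m creep '[[[0,0,0,0,0,0]]]'
```

```text
time: 9.0
tool_pos: [0.5073, 0.4381, 0.1929]
tool_rot: [3.137, -0.002, 1.771]
contact_force: [0.1, -0.1, -0.9]
opening: 0.0438
time: 9.08
tool_pos: [0.5072, 0.4382, 0.1922]
tool_rot: [3.138, -0.002, 1.771]
contact_force: [0.5, -0.0, 0.0]
opening: 0.0433
```

```bash

python3 -m creep '[[[-0.6,0,-5,0,0.1,0],[0,0,-4.5,0,0,0],[0,0,-1,0,0,0]]]'
python3 -m creep '[[[0,0,-0.5,0,0,0],[0,0,-0.5,0,0,0],[0,0,-0.5,0,0,0],[0,0,-0.5,0,0,0],[0,0,0,0,0,0]]]' 1 45
python3 -m creep '[[[0,0,0,0,0,0],[0,0,0,0,0,0]]]'
```

```text
time: 9.33
tool_pos: [0.5064, 0.4385, 0.181]
tool_rot: [3.139, -0.002, 1.772]
contact_force: [-0.6, -0.2, 0.1]
opening: 0.0433
time: 9.75
tool_pos: [0.5066, 0.4385, 0.1789]
tool_rot: [3.139, -0.002, 1.772]
contact_force: [1.6, -0.9, 0.5]
opening: 0.015
time: 9.92
tool_pos: [0.5066, 0.4385, 0.1789]
tool_rot: [3.139, -0.002, 1.772]
contact_force: [0.1, -0.6, -1.0]
opening: 0.0137
```

```bash

python3 -m creep '[[[0,0,10,0,0,0],[0,0,25,0,0,0],[0,0,30,0,0,0],[-3,-5,30,0,0,-4],[-6,-10,25,0,0,-6.8]]]'
python3 -m creep '[[[-6.3,-10.6,0,0,0,-6.8],[-6.3,-10.6,0,0,0,-6.8],[-6.3,-10.6,0,0,0,-6.8],[-6.3,-10.6,0,0,0,-6.8],[-6.3,-10.6,0,0,0,-6.8]]]'
python3 -m creep '[[[-6.3,-10.6,0,0,0,-6.8],[-6.3,-10.6,0,0,0,-6.8],[-6.3,-10.6,0,0,0,-6.8],[-6.3,-10.6,0,0,0,-6.8],[-6.3,-10.6,0,0,0,-6.8]]]'
python3 -m creep '[[[-6.3,-10.6,0,0,0,-6.8],[-6.3,-10.6,0,0,0,-6.8],[0,0,0,0,0,0],[0,0,0,0,0,0]]]'
```

```text
time: 10.33
tool_pos: [0.4955, 0.4226, 0.2971]
tool_rot: [-3.131, 0.003, 1.581]
contact_force: [0.8, -0.4, -1.3]
opening: 0.0137
time: 10.75
tool_pos: [0.4633, 0.3685, 0.3107]
tool_rot: [3.139, -0.011, 0.959]
contact_force: [0.3, 0.2, -0.6]
opening: 0.0135
time: 11.17
tool_pos: [0.4295, 0.3126, 0.3155]
tool_rot: [3.139, -0.016, 0.335]
contact_force: [-0.2, -0.7, -1.0]
opening: 0.014
time: 11.5
tool_pos: [0.4149, 0.2888, 0.3189]
tool_rot: [3.14, -0.018, 0.081]
contact_force: [-1.3, -0.4, -0.4]
opening: 0.0139
```

```bash

python3 -m creep '[[[0,0,-20,0,1.0,1.5],[0,0,-25,0,0,0],[0,0,-15,0,0,0],[0,0,0,0,0,0],[0,0,0,0,0,0]]]'
python3 -m creep '[[[0,0,0,0,0,0]]]'
```

```text
time: 11.92
tool_pos: [0.4172, 0.2913, 0.2608]
tool_rot: [-3.138, -0.009, 0.125]
contact_force: [-0.7, -0.2, -1.2]
opening: 0.0138
time: 12.0
tool_pos: [0.4175, 0.2917, 0.2613]
tool_rot: [-3.138, -0.01, 0.127]
contact_force: [-0.9, -0.5, -0.8]
opening: 0.0137
```

```bash

python3 -m creep '[[[0.5,-2,-8,-0.2,0.6,-1.0],[0,0,-7,0,0,0],[0,0,-4,0,0,0],[0,0,0,0,0,0]]]'
python3 -m creep '[[[0,0,0,0,0,0]]]'
```

```text
time: 12.33
tool_pos: [0.4192, 0.2904, 0.2435]
tool_rot: [-3.138, -0.003, 0.11]
contact_force: [-0.1, 1.0, -1.2]
opening: 0.0136
time: 12.42
tool_pos: [0.4192, 0.2904, 0.2434]
tool_rot: [-3.138, -0.003, 0.11]
contact_force: [-1.6, 0.5, -1.1]
opening: 0.0138
```

```bash

python3 -m creep '[[[0,-0.9,-1.4,-0.2,0.2,-0.1],[0,0,0,0,0,0]]]'
python3 - <<'E'
from h import *
s=viewer.read_camera("scene");t=viewer.read_camera("top");cv2.imwrite("pics/s3.png",s);cv2.imwrite("pics/t3.png",t)
cv2.imwrite("pics/c5.png",np.hstack([cv2.resize(s[195:295,215:315],None,fx=4,fy=4,interpolation=cv2.INTER_CUBIC),cv2.resize(t[190:290,245:345],None,fx=4,fy=4,interpolation=cv2.INTER_CUBIC)]))
E
```

```text
time: 12.58
tool_pos: [0.4192, 0.2895, 0.2421]
tool_rot: [-3.141, 0.001, 0.108]
contact_force: [0.1, -0.3, -1.4]
opening: 0.0134
```

View pics/c5.png

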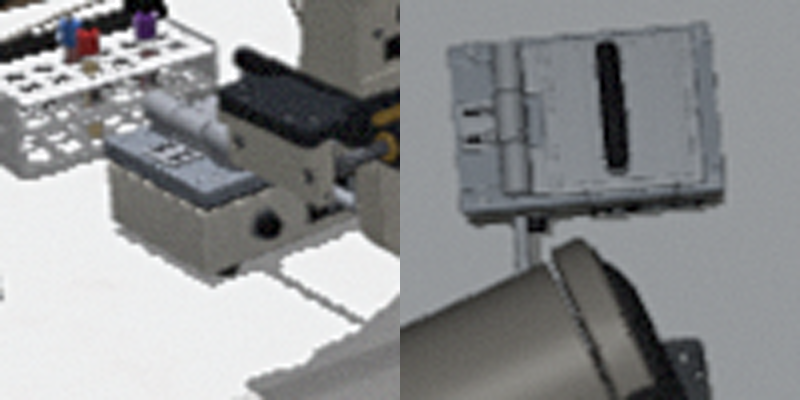

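```bash
python3 - <<'E'
from h import *
t=cv2.imread("pics/t3.png");g=cv2.cvtColor(t,cv2.COLOR_BGR2GRAY).astype(np.float32)
c,s=np.cos(.1076),np.sin(.1076);o=np.array([.6064,.2478])
ac=np.arange(46,76,1.)
for a in (-75,-72,-69,-66,-63,-60,-57,-54,-51,-35,-30,-25,0):
    P=np.array([proj("top",[o[0]+(c*a-s*b)/1e3,o[1]+(s*a+c*b)/1e3,.078]) for b in ac]).astype(np.float32)
    v=cv2.remap(g,P[:,0][None],P[:,1][None],cv2.INTER_CUBIC)[0];print(a,*v.astype(int))
E
```

```text
-75 155 157 152 144 130 115 104 101 104 102 99 100 105 114 124 129 122 111 110 119 132 146 155 156 152 151 151 151 151 151
-72 149 150 147 142 130 115 105 106 109 105 100 100 105 114 124 129 121 112 113 121 133 144 152 153 150 151 152 151 149 149
-69 88 87 84 87 90 95 95 92 90 84 83 91 103 116 125 129 124 119 121 129 141 152 158 155 152 151 150 149 149 150
-66 57 35 14 0 -3 2 5 7 7 1 13 45 82 114 126 131 124 118 118 124 139 152 159 157 156 155 154 154 153 153
-63 48 22 7 4 14 26 31 31 27 19 31 59 93 117 129 137 132 115 93 82 93 113 130 143 150 149 149 150 152 153
-60 40 31 27 28 35 42 44 42 30 20 34 61 95 118 132 137 129 110 90 68 58 52 53 57 59 62 60 58 55 55
-57 50 52 52 58 65 69 69 67 64 59 53 50 48 51 53 55 56 58 58 53 49 46 46 46 45 45 45 47 47 47
-54 62 59 56 57 58 56 55 55 55 57 58 60 60 59 60 59 62 65 68 69 66 66 65 65 65 64 61 58 58 59
-51 122 122 121 121 121 120 118 117 117 119 119 119 116 114 115 115 116 115 116 116 116 118 120 122 121 121 120 119 119 119
-35 135 136 141 139 130 114 90 70 67 82 100 109 116 124 129 133 133 129 124 116 109 103 96 92 95 103 111 116 119 119
-30 133 137 142 137 125 104 81 66 72 91 104 109 117 124 129 132 131 127 121 113 108 98 85 77 82 94 106 114 119 117
-25 137 138 137 136 133 120 105 92 88 91 98 108 118 125 129 129 127 127 123 116 108 96 86 84 91 102 112 118 120 118
0 114 119 121 117 109 92 72 59 62 77 90 99 108 114 119 125 128 129 127 123 119 110 97 88 89 100 113 124 133 135
```

```bash

python3 -m creep '[[[4,0.8,0,0,0,0],[4,0.4,0,0,0,0],[3,0.3,0,0,0,0]]]'
python3 -m creep '[[[2,0.2,0,0,0,0],[2,0.2,0,0,0,0]]]'
python3 -m creep '[[[2,0.2,0,0,0,0],[2,0.2,0,0,0,0]]]'
```

```text
time: 12.93
tool_pos: [0.4308, 0.2913, 0.2428]
tool_rot: [-3.141, -0.0, 0.109]
contact_force: [-0.0, 0.4, -1.0]
opening: 0.0134
time: 13.1
tool_pos: [0.4359, 0.2918, 0.243]
tool_rot: [-3.14, -0.001, 0.108]
contact_force: [-0.2, -0.5, -1.3]
opening: 0.0137
time: 13.27
tool_pos: [0.4405, 0.2922, 0.2429]
tool_rot: [-3.14, -0.001, 0.108]
contact_force: [0.6, -0.0, -1.8]
opening: 0.0134
```

```bash

python3 -m creep '[[[2,0.2,-0.8,0,0,0],[2,0.2,0,0,0,0]]]'
python3 -m creep '[[[2,0.2,0,0,0,0],[2,0.2,0,0,0,0]]]'
python3 -m creep '[[[2,0.2,0,0,0,0],[2,0.2,0,0,0,0]]]'
```

```text
time: 13.43
tool_pos: [0.445, 0.2927, 0.242]
tool_rot: [-3.14, -0.001, 0.108]
contact_force: [-0.2, 0.3, -0.9]
opening: 0.0134
time: 13.6
tool_pos: [0.4494, 0.2931, 0.2419]
tool_rot: [-3.14, -0.001, 0.108]
contact_force: [-0.4, 0.3, -1.9]
opening: 0.0136
time: 13.77
tool_pos: [0.4537, 0.2935, 0.2419]
tool_rot: [-3.14, -0.001, 0.108]
contact_force: [1.1, -0.9, -1.5]
opening: 0.0135
```

```bash

python3 -m creep '[[[2,0.3,0,0,0,0],[2,0.3,0,0,0,0]]]'
python3 -m creep '[[[1.5,0.2,0,0,0,0],[1.5,0.2,0,0,0,0]]]'
python3 -m creep '[[[1.3,0.2,0,0,0,0]]]'
python3 -m creep '[[[1.3,0.2,0,0,0,0]]]'
```

```text
time: 13.93
tool_pos: [0.4582, 0.2942, 0.2419]
tool_rot: [-3.14, -0.001, 0.108]
contact_force: [0.2, -0.9, -1.2]
opening: 0.0135
time: 14.1
tool_pos: [0.4616, 0.2946, 0.2419]
tool_rot: [-3.14, -0.001, 0.108]
contact_force: [0.6, 0.4, -1.3]
opening: 0.0136
time: 14.18
tool_pos: [0.4631, 0.2949, 0.2419]
tool_rot: [-3.14, -0.001, 0.108]
contact_force: [-0.5, 0.6, -1.2]
opening: 0.0137
time: 14.27
tool_pos: [0.4645, 0.2951, 0.2419]
tool_rot: [-3.14, -0.001, 0.108]
contact_force: [-0.4, 0.1, -1.0]
opening: 0.0134
```

```bash

python3 -m creep '[[[1.3,0.2,0,0,0,0]]]'
python3 -m creep '[[[1.3,0.2,0,0,0,0]]]'
python3 -m creep '[[[1.3,0.2,0,0,0,0]]]'
python3 -m creep '[[[1.3,0.2,0,0,0,0]]]'
```

```text
time: 14.35
tool_pos: [0.4659, 0.2953, 0.2418]
tool_rot: [-3.14, -0.001, 0.108]
contact_force: [-0.5, -0.1, 0.0]
opening: 0.0137
time: 14.43
tool_pos: [0.4674, 0.2955, 0.2418]
tool_rot: [-3.14, -0.001, 0.108]
contact_force: [-0.4, -0.7, -1.5]
opening: 0.0138
time: 14.52
tool_pos: [0.4688, 0.2957, 0.2418]
tool_rot: [-3.14, -0.001, 0.108]
contact_force: [-0.2, -0.1, -0.2]
opening: 0.0135
time: 14.6
tool_pos: [0.4702, 0.296, 0.2418]
tool_rot: [-3.14, -0.001, 0.108]
contact_force: [0.0, -0.6, -1.5]
opening: 0.0139
```

```bash

for k in 1; do
python3 -m creep '[[[1.8,0.2,0,0,0,0],[1.8,0.2,0,0,0,0]]]'
python3 -m creep '[[[1.8,0.2,0,0,0,0],[1.8,0.2,0,0,0,0]]]'
python3 -m creep '[[[1.8,0.2,0,0,0,0],[1.8,0.2,0,0,0,0]]]'; done
```

```text
time: 14.77
tool_pos: [0.4741, 0.2964, 0.2418]
tool_rot: [-3.141, -0.001, 0.108]
contact_force: [-0.4, -0.2, -0.3]
opening: 0.0139
time: 14.93
tool_pos: [0.478, 0.2968, 0.2418]
tool_rot: [-3.141, -0.0, 0.108]
contact_force: [-0.2, -0.6, -1.0]
opening: 0.0135
time: 15.1
tool_pos: [0.4821, 0.2973, 0.2418]
tool_rot: [-3.141, -0.0, 0.108]
contact_force: [-0.8, -0.8, -0.8]
opening: 0.0136
```

```bash

python3 -m creep '[[[1.8,0.2,0,0,0,0],[1.8,0.2,0,0,0,0]]]'
python3 -m creep '[[[1.8,0.2,0,0,0,0],[1.8,0.2,0,0,0,0]]]'
python3 -m creep '[[[1.5,0.15,0,0,0,0],[1.5,0.15,0,0,0,0]]]'
python3 -m creep '[[[1.5,0.15,0,0,0,0],[1.5,0.15,0,0,0,0]]]'
```

```text
time: 15.27
tool_pos: [0.4861, 0.2977, 0.2418]
tool_rot: [-3.141, -0.001, 0.108]
contact_force: [0.5, 0.4, -1.1]
opening: 0.0139
time: 15.43
tool_pos: [0.4901, 0.2981, 0.2418]
tool_rot: [-3.141, -0.0, 0.108]
contact_force: [-0.8, -0.1, 0.0]
opening: 0.0135
time: 15.6
tool_pos: [0.4935, 0.2985, 0.2417]
tool_rot: [-3.141, -0.001, 0.108]
contact_force: [0.4, 0.3, -1.1]
opening: 0.0137
time: 15.77
tool_pos: [0.4968, 0.2988, 0.2417]
tool_rot: [-3.141, -0.0, 0.108]
contact_force: [0.1, 0.0, -1.0]
opening: 0.0137
```

```bash

python3 -m creep '[[[1.6,0.17,0,0,0,0],[1.6,0.17,0,0,0,0]]]'
python3 -m creep '[[[1.6,0.17,0,0,0,0],[1.6,0.17,0,0,0,0]]]'
python3 -m creep '[[[1.8,0.2,0,0,0,0],[1.8,0.2,0,0,0,0]]]'
python3 -m creep '[[[1.8,0.2,0,0,0,0],[1.8,0.2,0,0,0,0]]]'
```

```text
time: 15.93
tool_pos: [0.5003, 0.2992, 0.2417]
tool_rot: [-3.141, -0.0, 0.108]
contact_force: [0.5, -1.1, -0.4]
opening: 0.0138
time: 16.1
tool_pos: [0.5039, 0.2996, 0.2417]
tool_rot: [-3.141, -0.0, 0.108]
contact_force: [0.4, 0.1, -1.1]
opening: 0.014
time: 16.27
tool_pos: [0.5078, 0.3, 0.2417]
tool_rot: [-3.141, -0.0, 0.108]
contact_force: [-0.1, -0.6, -1.2]
opening: 0.0139
time: 16.43
tool_pos: [0.5118, 0.3004, 0.2417]
tool_rot: [-3.141, -0.0, 0.108]
contact_force: [-0.5, -0.2, -1.0]
opening: 0.0136
```

```bash

python3 -m creep '[[[1.8,0.2,0,0,0,0],[1.8,0.2,0,0,0,0]]]'
python3 -m creep '[[[1.8,0.2,0,0,0,0],[1.8,0.2,0,0,0,0]]]'
python3 -m creep '[[[1.5,0.17,0,0,0,0]]]'
python3 -m creep '[[[1,0.1,0,0,0,0]]]'
python3 -m creep '[[[1,0.1,0,0,0,0]]]'
```

```text
time: 16.6
tool_pos: [0.5158, 0.3009, 0.2416]
tool_rot: [-3.141, -0.0, 0.108]
contact_force: [0.8, -1.1, -2.1]
opening: 0.0135
time: 16.77
tool_pos: [0.5198, 0.3013, 0.2416]
tool_rot: [-3.141, -0.0, 0.108]
contact_force: [-0.3, -0.3, -0.9]
opening: 0.0139
time: 16.85
tool_pos: [0.5216, 0.3015, 0.2416]
tool_rot: [-3.141, -0.0, 0.108]
contact_force: [0.5, 0.1, -1.4]
opening: 0.0137
time: 16.93
tool_pos: [0.5228, 0.3016, 0.2416]
tool_rot: [-3.141, -0.0, 0.108]
contact_force: [-0.0, 0.7, -0.3]
opening: 0.0136
time: 17.02
tool_pos: [0.5239, 0.3017, 0.2416]
tool_rot: [-3.141, -0.0, 0.108]
contact_force: [0.2, 1.0, -0.5]
opening: 0.0135
```

```bash

python3 - <<'E'
from h import *
s=viewer.read_camera("scene");t=viewer.read_camera("top");cv2.imwrite("pics/s4.png",s);cv2.imwrite("pics/t4.png",t)
cv2.imwrite("pics/c6.png",np.hstack([cv2.resize(s[195:295,215:315],None,fx=4,fy=4,interpolation=cv2.INTER_CUBIC),cv2.resize(t[190:290,245:345],None,fx=4,fy=4,interpolation=cv2.INTER_CUBIC)]))
E
```

```text
(no output)
```

View pics/c6.png

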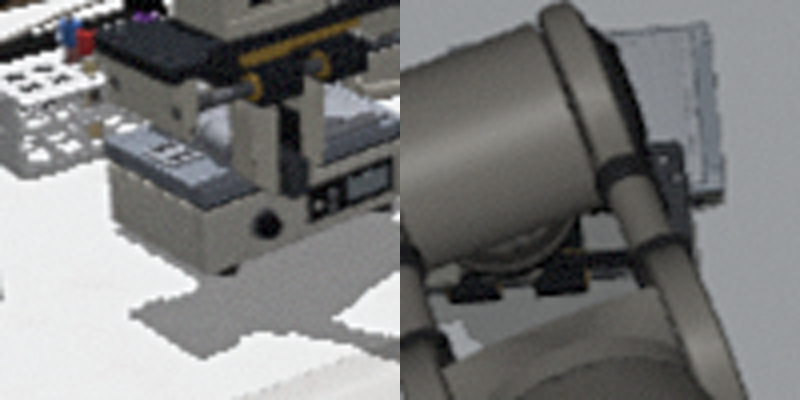

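```bash

python3 -m creep '[[[1,0.1,0,0,0,0]]]'
python3 -m creep '[[[1,0.1,0,0,0,0]]]'
python3 -m creep '[[[1,0.1,0,0,0,0]]]'
python3 -m creep '[[[1,0.1,0,0,0,0]]]'
```

```text
time: 17.2
tool_pos: [0.5248, 0.3018, 0.2416]
tool_rot: [-3.141, -0.0, 0.108]
contact_force: [-0.3, -0.6, -1.7]
opening: 0.0134
time: 17.28
tool_pos: [0.5258, 0.3019, 0.2416]
tool_rot: [-3.141, 0.0, 0.108]
contact_force: [-0.8, -0.4, -1.7]
opening: 0.0143
time: 17.37
tool_pos: [0.5269, 0.302, 0.2416]
tool_rot: [-3.141, 0.0, 0.108]
contact_force: [-0.2, 0.7, -0.7]
opening: 0.0137
time: 17.45
tool_pos: [0.5279, 0.3021, 0.2416]
tool_rot: [-3.141, 0.0, 0.108]
contact_force: [-0.4, 0.4, -1.2]
opening: 0.0132
```

```bash

python3 -m creep '[[[1,0.1,0,0,0,0]]]'
python3 -m creep '[[[1,0.1,0,0,0,0]]]'
python3 -m creep '[[[0.8,0.1,0,0,0,0]]]'
```

```text
time: 17.53
tool_pos: [0.529, 0.3023, 0.2416]
tool_rot: [-3.141, 0.0, 0.108]
contact_force: [-0.4, 0.4, -0.5]
opening: 0.0139
time: 17.62
tool_pos: [0.5299, 0.3024, 0.2416]
tool_rot: [-3.141, 0.001, 0.108]
contact_force: [-2.0, -0.1, 0.8]
opening: 0.0138
time: 17.7
tool_pos: [0.5305, 0.3026, 0.2416]
tool_rot: [-3.141, 0.002, 0.108]
contact_force: [-2.8, -1.1, 1.4]
opening: 0.0137
```

```bash

python3 -m creep '[[[0.7,0.1,0,0,0,0]]]'
python3 -m creep '[[[0.7,0.1,0,0,0,0]]]'
```

```text
time: 17.78
tool_pos: [0.531, 0.3027, 0.2416]
tool_rot: [-3.141, 0.003, 0.108]
contact_force: [-1.9, -0.2, 0.2]
opening: 0.0139
time: 17.87
tool_pos: [0.5315, 0.3028, 0.2416]
tool_rot: [-3.141, 0.004, 0.108]
contact_force: [-4.2, -1.2, 2.6]
opening: 0.0138
```

```bash

python3 -m creep '[[[0.8,0.1,0,0,0,0]]]'
python3 -m creep '[[[0.8,0.1,0,0,0,0]]]'
```

```text
time: 17.95
tool_pos: [0.5319, 0.3028, 0.2415]
tool_rot: [-3.141, 0.006, 0.108]
contact_force: [-7.2, -1.1, 2.8]
opening: 0.0137
time: 18.03
tool_pos: [0.5322, 0.3029, 0.2415]
tool_rot: [-3.142, 0.008, 0.108]
contact_force: [-7.4, -0.6, 3.6]
opening: 0.0137
```

```bash

python3 -m creep '[[[0,0,0,0,0,0],[0,0,0,0,0,0],[0,0,0,0,0,0],[0,0,0,0,0,0]]]' 0.2
python3 -m creep '[[[0,0,5,0,0,0],[0,0,15,0,0,0],[0,0,30,0,0,0],[0,0,30,0,0,0],[0,0,30,0,0,0]]]'
python3 -m creep '[[[-30,25,10,0,0,0],[-35,30,10,0,0,0],[-35,35,0,0,0,0],[-20,35,0,0,0,0],[0,30,0,0,0,0]]]'
python3 - <<'E'
from h import *
s=viewer.read_camera("scene");t=viewer.read_camera("top");cv2.imwrite("pics/s5.png",s);cv2.imwrite("pics/t5.png",t)
cv2.imwrite("pics/c7.png",np.hstack([cv2.resize(s[195:295,215:315],None,fx=4,fy=4,interpolation=cv2.INTER_CUBIC),cv2.resize(t[190:290,245:345],None,fx=4,fy=4,interpolation=cv2.INTER_CUBIC)]))
E
```

```text
time: 18.37
tool_pos: [0.5334, 0.3031, 0.2423]
tool_rot: [-3.141, 0.003, 0.108]
contact_force: [0.7, 0.2, 0.6]
opening: 0.0346
time: 18.78
tool_pos: [0.5322, 0.302, 0.3493]
tool_rot: [3.138, 0.016, 0.108]
contact_force: [1.1, 0.0, -0.3]
opening: 0.0367
time: 19.2
tool_pos: [0.4178, 0.4495, 0.3823]
tool_rot: [-3.138, -0.004, 0.096]
contact_force: [1.1, 1.1, 1.1]
opening: 0.0368
```

View pics/c7.png

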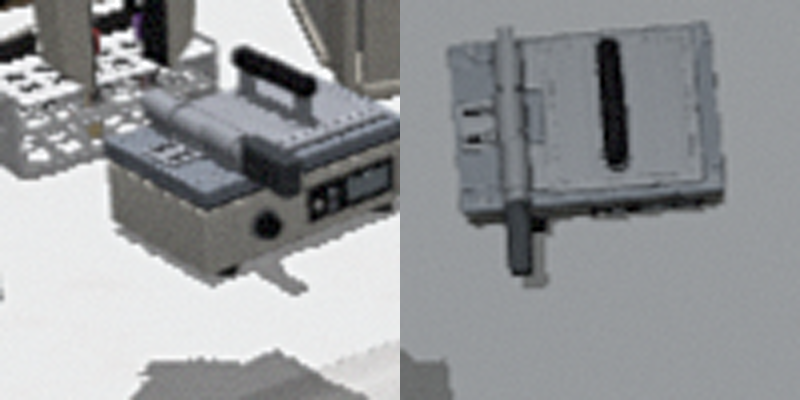

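```bash
python3 - <<'E'
from h import *
t=cv2.imread("pics/t5.png");g=cv2.cvtColor(t,cv2.COLOR_BGR2GRAY)
c,s=np.cos(.1076),np.sin(.1076);o=np.array([.6064,.2478])
F=lambda p,z:(lambda q:np.round([q@[c,s]*1e3,q@[-s,c]*1e3],1))(ray("top",*p,z)[:2]-o)
for b in blobs(g,(283,190,310,240),70,100,400): print("handle",F(b[1],.096),[F(p,.1) for p in b[3]])
gf=g.astype(np.float32)
for bb in (60,62):
  ac=np.arange(-105,-36,1.);P=np.array([proj("top",[o[0]+(c*a-s*bb)/1e3,o[1]+(s*a+c*bb)/1e3,.085]) for a in ac]).astype(np.float32)
  v=cv2.remap(gf,P[:,0][None],P[:,1][None],cv2.INTER_LINEAR)[0];print(*[f"{int(a)}:{int(x)}" for a,x in zip(ac,v)])
E
```

```text
handle [-1.3  2.9] [array([36.3,  9.3]), array([36.1, -5.3]), array([-40.5,  -3.9]), array([-40.3,  10.6])]
-105:153 -104:153 -103:151 -102:145 -101:136 -100:120 -99:104 -98:105 -97:107 -96:104 -95:98 -94:84 -93:56 -92:30 -91:36 -90:42 -89:49 -88:57 -87:61 -86:62 -85:62 -84:62 -83:62 -82:61 -81:59 -80:59 -79:60 -78:61 -77:62 -76:62 -75:62 -74:63 -73:63 -72:63 -71:63 -70:63 -69:64 -68:66 -67:69 -66:68 -65:66 -64:65 -63:64 -62:64 -61:63 -60:63 -59:62 -58:62 -57:60 -56:57 -55:55 -54:53 -53:51 -52:52 -51:52 -50:68 -49:88 -48:105 -47:119 -46:130 -45:126 -44:122 -43:121 -42:120 -41:122 -40:129 -39:133 -38:131 -37:130
-105:153 -104:153 -103:152 -102:149 -101:145 -100:136 -99:127 -98:127 -97:129 -96:128 -95:122 -94:111 -93:76 -92:41 -91:42 -90:46 -89:52 -88:60 -87:64 -86:62 -85:61 -84:63 -83:65 -82:65 -81:64 -80:64 -79:65 -78:66 -77:65 -76:64 -75:64 -74:64 -73:64 -72:64 -71:64 -70:64 -69:63 -68:63 -67:62 -66:62 -65:62 -64:62 -63:63 -62:65 -61:65 -60:66 -59:65 -58:64 -57:62 -56:61 -55:60 -54:59 -53:58 -52:58 -51:59 -50:72 -49:91 -48:109 -47:122 -46:134 -45:128 -44:121 -43:120 -42:121 -41:123 -40:129 -39:134 -38:134 -37:134
```

```bash
python3 -m creep '[[[0,0,0,0,0,0],[0,0,0,0,0,0]]]'; python3 -c "
from cell import robot
print(robot.hand_in())"
```

```text
time: 19.47
tool_pos: [0.4189, 0.4519, 0.3815]
tool_rot: [-3.137, -0.007, 0.101]
contact_force: [-0.1, -0.1, 0.5]
opening: 0.0363
the job is handed in; nothing more can be done
None
```

The cover is laid on the heater and released, the hinge pin is pushed home through all three knuckles, and the job was handed in at about 19.5 s. The hand-in gave no verdict.

- **Cover:** I set it down about 3.5 mm left (+y) of nominal, to match the leaf offset I measured in the top picture. Touchdown read about 7 N at the wrist. The last picture shows it lying closed with its knuckles astride the heater's, at roughly x -1.3 mm and y +2.9 mm from nominal.
- **Pin:** It ran through with readings at noise level until the collar met the cover's front knuckle. The cover then moved back about 1 mm and the push became firm at about 7 N, which was the highest reading, well under 20 N.
- **Collar and tab:** The last picture shows the tab's front edge about 48 mm ahead of the handle middle, against 50 mm nominal. That agrees with a seated collar only to about 2 mm, so the firm stop is the better evidence.
- **Disagreements and limits:**
  - The pictures put the heater's knuckle 1 to 1.5 mm further left than the cover's, but the pin went through without catching.
  - Camera readings along x are uncertain by 1 to 2 mm.
  - I did not measure the bystanders again. The gripper passed well above them and no unexpected contact force showed.

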